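# Seat the tube carousel on the mixer's keyed drive

### The job

Lift the tube carousel out of the white tray, lower it upright onto the mixer's spindle, and turn it there under light pressure until its keyway drops over the spindle's cross key and the hub sits flat and fully home on the flange; then let go. Be gentle: never lean hard on the spindle or the mixer, and do not knock over or push about the small jar that stands between tray and mixer.

Things in the scene. Friction and masses are not known exactly. Their poses are not given: they have to be found in the camera images.
- grip (a point): Tube carousel, loose, upright in the tray, 0.25-0.49 kg: grey round plate 112 mm across, 12 mm thick, on an aluminium hub, black grip bar on top. Point: on the axis (z up), at the bar's centre, 80 mm above the hub's underside. Bar 60 mm long (x), 14 mm thick (y), from 21 mm below this point (flat hub top) to 18 mm above. Top of the plate: 38 mm below this point.
- hub (a point): Same carousel: centre of the underside of its hub (48 mm across), axes as the grip's; its height over point drive tells how far down it is. The hub has a 14 mm bore from below, 50 mm deep, and a straight keyway right across its underside, 8 mm wide, 9 mm deep, running along x (the bar's length); it fits either way round.
- drive (a point): Mixer, a fixed white box 200 x 190 mm, 75 mm high. Point: on the spindle's upright axis, on the upper face of its round flange (58 mm across), 83 mm above the table, where the hub's underside rests when home. Axes: the box's (x from front panel to back, z up), not the key's. The spindle floats on a spring: it gives way above 6 N, 2.5 N/mm, 5 mm down to a hard stop. It may bear 35 N at most.
- pin_tip (a point): Tip of the mixer's pilot pin, 44 mm above the flange; pin 12 mm thick, its last 10 mm tapered to 5 mm. At its foot a cross key through the axis, 38 mm long, 6 mm wide, 8 mm high, held by a brake that slips at 0.35 N m. Its angle is not reported: 8 to 57 degrees counter-clockwise (seen from above) of the box's x; see it from above or feel for it. It enters the keyway within 3 degrees; until then the hub rides on it, 8 mm above home.
- tray: White open tray, 240 x 240 mm, walls 22 mm high, floor 5 mm thick, fixed on the table; origin at the centre of its underside. It also holds three loose orange caps (34 mm across, 13 mm high) near its corners.
- jar: Small closed jar, 40 mm across, 60 mm tall, a loose bystander between the tray and the mixer; origin at the centre of its underside.
Not all that is in view belongs to the job. There is more than one size of the part that bears grip; the job needs the largest.

How it is judged:
By the outcome, as a careful person would: the job done as asked, in the order asked, and still so for the second after the job is handed in, with the robot touching nothing.
It also fails if it takes over 61 s, if anything falls off the work surface, if the arm or the gripper's body presses on something with over 40 N, if the wrist force passes 120 N, or if a joint passes its speed limit or range.

### The arm

A 6-joint arm with a two-finger parallel gripper is mounted at the origin on the work surface. World frame = base frame: x ahead of the robot, y to its left, z up, the work surface at z = 0. Lengths are in mm, angles in rad, forces in N, time in s.
With the tool pointing down it reaches from about 275 to 750 mm from the base axis. Payload 10.2 kg.
Tool frame: the origin (TCP) lies on the front face of the gripper's body, between the roots of the fingers; the fingertips stand 73 mm ahead of it and the grasp point (between the pads) lies 54 mm ahead of it; z points along the fingers, y is the direction in which the jaws open and shut (so a half turn about z gives the same grasp; the last joint's range is limited). The gripper opens to 85 mm and grips with 20 to 120 N. Pads are 22 mm wide; open, the fingers measure 114 mm over their backs; the gripper's body (76 mm by 85 mm) begins 54 mm behind the grasp point. The pads swing forward as they close: fully open they stand 13 mm farther back than shut.
Start: joints at [-0.223, 0.313, 1.498, -0, 1.331, -0.223], TCP at [525.006, -0.014, 303.894] pointing down, gripper open.
Joint ranges: [-2.94, 2.94], [-0.97, 2.17], [0.19, 2.56], [-1.23, 4.37], [0.02, 3.11], [-2.88, 2.88]. Speed limits (rad/s): [2.39, 2.39, 3.01, 3.14, 3.14, 3.14].

### API

Orientations are given as a unit quaternion [w, x, y, z].
In Python, from rig import ctrl gives the robot as it stands.
- The arm moves only by the tool move_arm, never from a script. Its argument "series" is a list of rows, each a list of 3 entries, a list of its own where there are three numbers: the shift along the tool's x, y, z in mm, then the turn about the tool's z in degrees, then the opening, from 0 (shut) to 1 (fully open). In form: [[[tx, ty, tz], yaw, grip], ...]. A call has 1 to 10 rows; each row is the pose to reach, as a shift and turn from the pose commanded when the call began, along the tool's axes at that moment; what a row does not reach only later rows make up. A row lasts 1/8 s, in which the tool goes at most 62.5 mm and 10.7 degrees, less where a joint would pass 70% of its speed; a pose out of reach is approached as far as the arm can. A call with a gripper value outside its range is refused whole. The fingers move at their own pace and stop on an object; "force" is the grip in N (left out, the last holds). Time passes only in rows, so rows that repeat a pose let the fingers close. It gives the time, the measured TCP pose, the force and the opening at its end, in the units of the state.
- ctrl.sense(): the state, without advancing time (a new reading comes with each control period).
- ctrl.capture(name): name is "scene" or "side" or "wrist"; returns (picture, depth): 480x640x3 uint8, red, green, blue; 480x640 float32, mm along the optical axis (not along the pixel's ray), 0 where there is no reading.
- ctrl.camera_model(name): a dict with "fov_y" (degrees; the focal length in pixels is half the picture's height over the tangent of half this angle, whatever the lens; pixels are square), "cx", "cy" (the principal point, pixels), "dist_coeffs" ([k1, k2, p1, p2, k3] as OpenCV has them; the pictures are not rectified), "rvec" (rotation vector, rad) and "tvec" (3), from world to camera coordinates, as OpenCV has them. Camera axes: x right, y down, z forward; pixel columns grow to the right and rows downward; lengths in mm; the calibration is good to about 2 mm. A picture is of the moment at which its call begins: read the wrist's pose just before it. camera_model takes no time and is no camera call; for the wrist camera it gives the pose at the moment of the call.
- ctrl.finish_job(): hands the job in, once; it reports no verdict.
The state is a dict: "time_s": time; "joints": joint angles; "dq": joint speeds; "tau": joint torques, N m; "eef_pos": TCP position; "ee_rot": TCP orientation; "force": force on the tool from outside, world axes, zero at the start; "wrist_torque": the same for the moment, N m; "grip_width": opening from 0.0 (shut) to 1.0 (fully open).
Only numpy, scipy, OpenCV 4.12 (cv2) and the standard library are available. Lean on these libraries where they do the work, as an engineer would, in place of code of your own. Each camera call takes 0.05 s, during which the arm holds its last target.

## Working session

There is one attempt and no reset: what is moved stays moved. The work goes in short steps, Python scripts to look and compute and a tool call to move; the robot and the scene stay as the last step left them, time stands still between calls to the robot, and variables do not carry over. Pictures are saved under pics/ and viewed, and the job is handed in when it is done.

Besides the shell and the picture viewer there is one more tool, called after "Call:" as name(argument=value, ...), one argument or row to a line, values as JSON. move_arm: Moves the arm, as the interface text tells. Its arguments: {"type":"object","properties":{"series":{"type":"array","items":{"type":"array"}},"force":{"type":"number"}},"required":["series"]}

```bash
ls; mkdir -p pics
cat > h.py <<'E'
import numpy as np, cv2
from rig import ctrl
def save(n,img): cv2.imwrite('pics/'+n+'.png',img[:,:,::-1])
def K(m):
    f=240/np.tan(np.radians(m['fov_y'])/2)
    return np.array([[f,0,m['cx']],[0,f,m['cy']],[0,0,1.]])
def cap(name,n):
    m=ctrl.camera_model(name); p,d=ctrl.capture(name); save(n,p); np.savez('pics/'+n+'.npz',p=p,d=d,K=K(m),D=np.array(m['dist_coeffs'],float),r=np.array(m['rvec'],float),t=np.array(m['tvec'],float)); return p,d
def load(n): return np.load('pics/'+n+'.npz')
def ray(L,uv):
    q=cv2.undistortPoints(np.array([[uv]],float),L['K'],L['D'])[0,0]
    R=cv2.Rodrigues(L['r'])[0]; t=L['t'].ravel()
    return -R.T@t, R.T@np.array([q[0],q[1],1.])
def atz(L,uv,z):
    o,d=ray(L,uv); return o+d*(z-o[2])/d[2]
def atd(L,uv):
    o,d=ray(L,uv); return o+d*float(L['d'][int(round(uv[1])),int(round(uv[0]))])
def proj(L,P): return cv2.projectPoints(np.array(P,float).reshape(-1,1,3),L['r'],L['t'],L['K'],L['D'])[0].reshape(-1,2)
def crop(n,x0,y0,x1,y1,s,out):
    p=load(n)['p'][y0:y1,x0:x1]; save(out,cv2.resize(p,None,fx=s,fy=s,interpolation=cv2.INTER_CUBIC))
E
python3 - <<'E'
from h import *
for n in ['scene','side','wrist']: cap(n,n+'0')
print(ctrl.sense())
for n in ['scene','side','wrist']:
    L=load(n+'0'); print(n,ray(L,(320,240)))
E
```

```text
pics
{'time_s': 0.15, 'joints': array([-2.23398057e-01,  3.13278332e-01,  1.49821967e+00, -2.37951130e-05,
        1.33098356e+00, -2.23381805e-01]), 'dq': array([-0.00024041, -0.00279318, -0.00139987, -0.00112167, -0.00024798,
       -0.0005204 ]), 'tau': array([ 1.79854873e-03, -4.12368500e+01, -2.59796566e+01, -1.57318855e-04,
        3.17765021e-03, -3.62555340e-05]), 'eef_pos': array([5.24886434e+02, 1.03248980e-02, 3.03504736e+02]), 'ee_rot': array([-3.69932408e-04,  7.07110455e-01,  7.07102967e-01, -2.46621529e-04]), 'force': array([0.41904362, 0.72477919, 0.04687985]), 'wrist_torque': array([ 0.0144827 ,  0.02995229, -0.01787861]), 'grip_width': 0.999520975685594}
scene (array([ 901.56397949,  644.40368521, 1085.71610613]), array([-0.36500748, -0.45683507, -0.8113425 ]))
side (array([  54.05122792, -699.10569312,  815.97005913]), array([ 0.36009832,  0.67246267, -0.64672227]))
wrist (array([525.66534971,  73.10971914, 373.01189639]), array([-0.01382046, -0.27631097, -0.96109797]))
```

View pics/scene0.png

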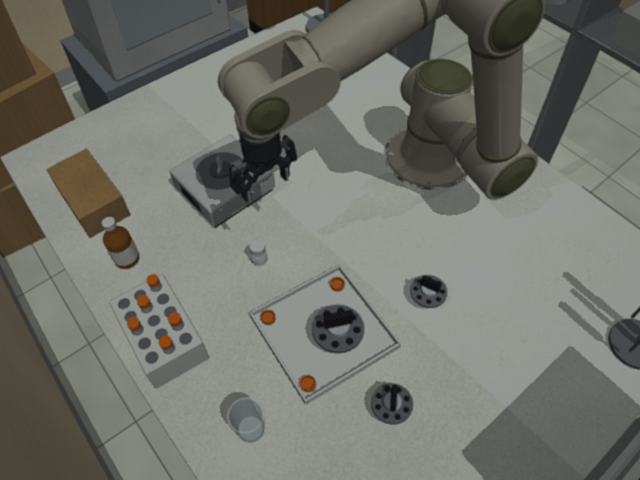

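View pics/side0.png

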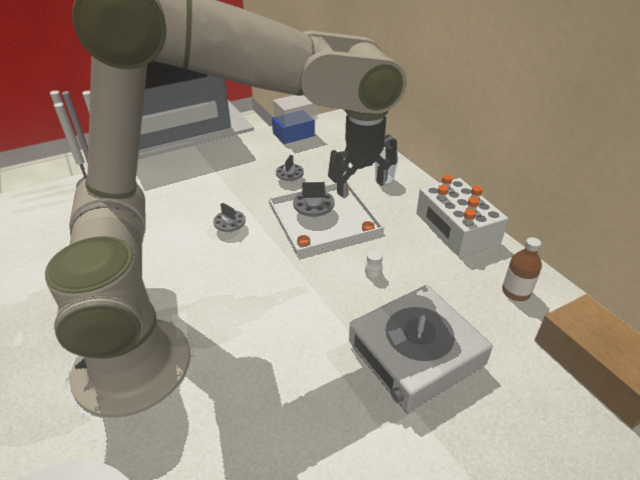

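View pics/wrist0.png

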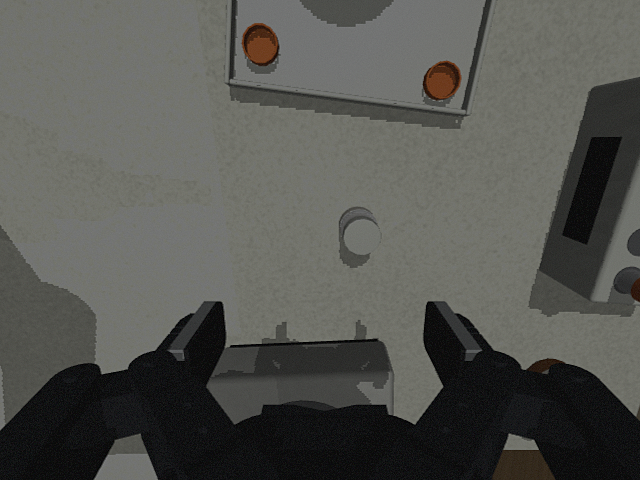

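Candidates for the carousel: scene (337,325) in the tray (largest), (429,290) and (392,403) on the table (both smaller). I choose the one in the tray and check it in a crop.

Run:
```python
from h import *
crop('scene0',290,280,390,370,7,'c1'); crop('side0',340,280,500,410,5,'c2');crop('side0',260,165,390,255,6,'c3')
L=load('scene0')
for uv in [(337,325),(429,290),(392,403),(258,252),(220,168),(337,283),(267,317),(307,383),(249,312),(340,268),(399,344),(307,400)]: print('sc',uv,atd(L,uv).round(1))
L=load('side0')
for uv in [(374,262),(421,325),(421,335),(392,336),(313,188)]: print('si',uv,atd(L,uv).round(1))
L=load('wrist0')
for uv in [(361,236),(261,44),(442,80),(232,85),(466,112)]: print('w',uv,atd(L,uv).round(1))
```

```text
sc (337, 325) [555.3 264.4  72.9]
sc (429, 290) [332.7 317.4  44.8]
sc (392, 403) [580.2 457.1  70.4]
sc (258, 252) [571.    2.   58.4]
sc (220, 168) [ 505.7 -252.7   86.2]
sc (337, 283) [463.3 157.1   7.2]
sc (267, 317) [640.4 125.3   5.1]
sc (307, 383) [667.1 303.1   7.6]
sc (249, 312) [664.1  88.5   3. ]
sc (340, 268) [436.6 135.9  19.5]
sc (399, 344) [463.8 362.5  19. ]
sc (307, 400) [691.9 334.9  18.6]
si (374, 262) [  54.1 -699.1  816. ]
si (421, 325) [ 498.9 -263.4  102.5]
si (421, 335) [ 496.6 -270.3   82.3]
si (392, 336) [ 452.5 -240.6   73.4]
si (313, 188) [543.5 251.1  89.2]
w (361, 236) [560.8 -13.7  57.2]
w (261, 44) [464.6 163.6   6.7]
w (442, 80) [641.5 132.    6.2]
w (232, 85) [434.4 127.3   8.7]
w (466, 112) [663.5 101.4  19.8]
```

```bash
sleep 0
```

```text
(no output)
```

View pics/c1.png

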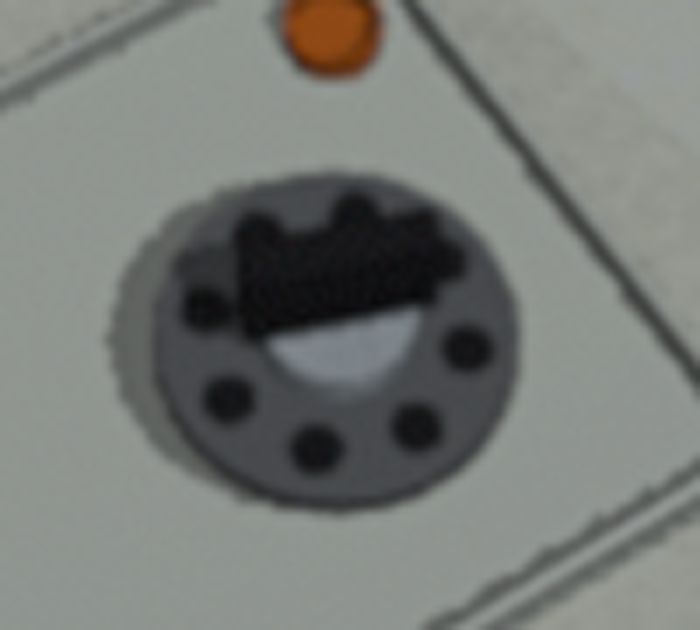

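View pics/c2.png

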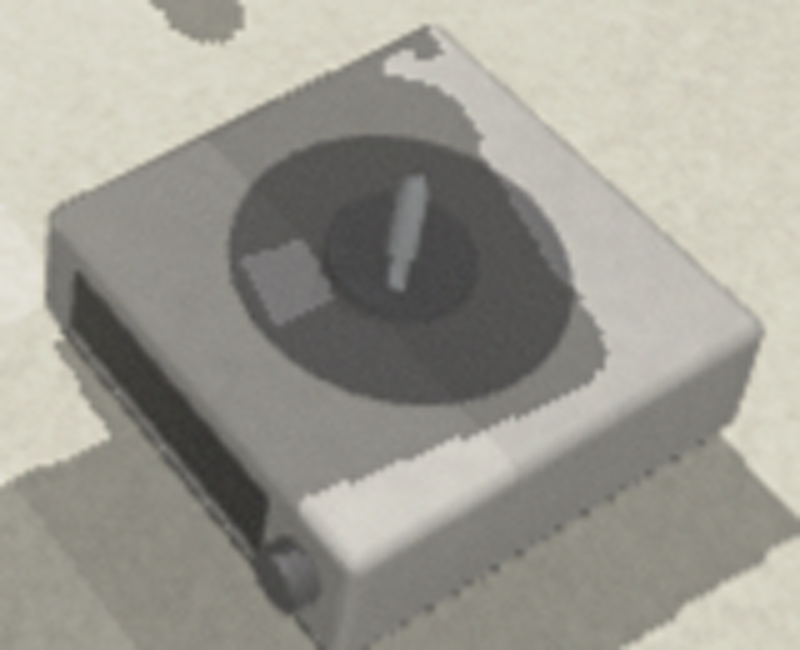

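View pics/c3.png

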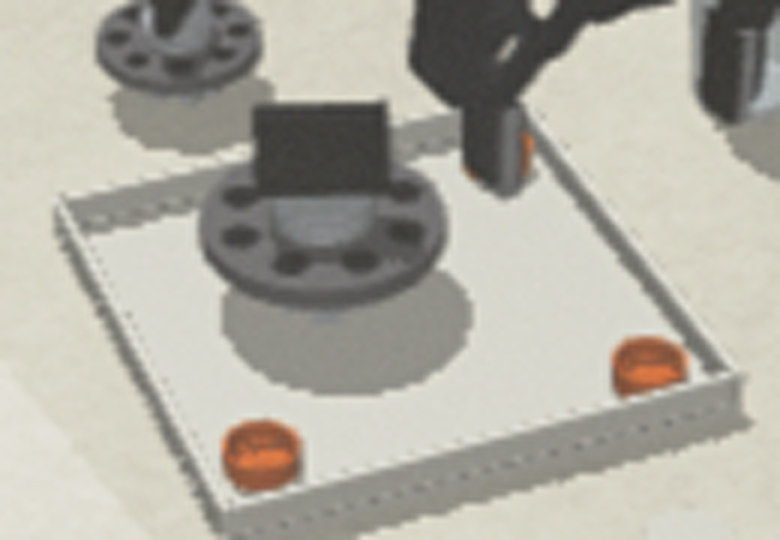

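Call:
move_arm(
  series=[
    [[-330,-25,0],0,1],
    [[-330,-25,0],0,1],
    [[-330,-25,0],0,1],
    [[-330,-25,0],0,1],
    [[-330,-25,0],0,1],
    [[-330,-25,0],0,1],
    [[-330,-25,0],0,1],
    [[-330,-25,0],0,1],
    [[-330,-25,0],0,1],
  ],
)

```text
time_s: 1.27
eef_pos: [500.5, -328.6, 304.2]
ee_rot: [0.0, 0.706, 0.708, 0.0]
force: [0.4, -0.4, -0.1]
grip_width: 1.0
```

Run:
```python
from h import *
s=ctrl.sense(); print(s['time_s'],s['eef_pos'],s['ee_rot'],s['dq'])
cap('wrist','w1'); cap('side','s1')
L=load('w1');print(ray(L,(320,240)))
```

```text
1.275 [ 500.46976604 -328.55512499  304.21967488] [1.15444111e-04 7.06435646e-01 7.07777268e-01 6.23575392e-05] [-0.00582769  0.00253518 -0.00285376 -0.00219596  0.00073666 -0.00334528]
(array([ 501.04144254, -255.44355982,  373.81655793]), array([-0.01198451, -0.27664397, -0.96102682]))
```

View pics/w1.png

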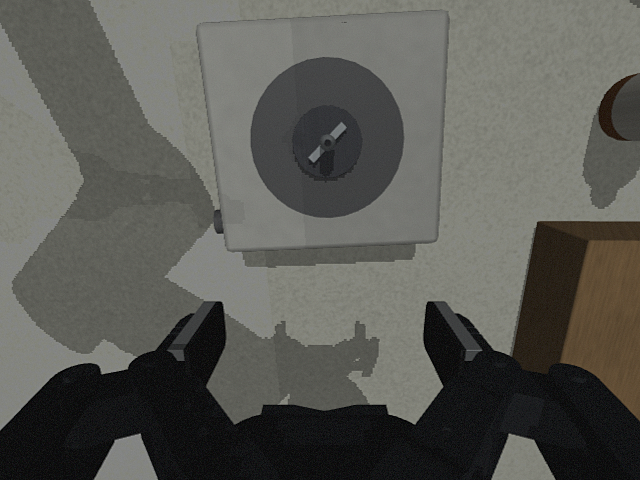

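The mixer: spindle at about (327,142), key running from (312,161) to (345,125).

Run:
```python
from h import *
crop('w1',282,97,372,187,8,'c4')
crop('s1',340,280,500,410,5,'c5')
```

```text
(no output)
```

View pics/c4.png

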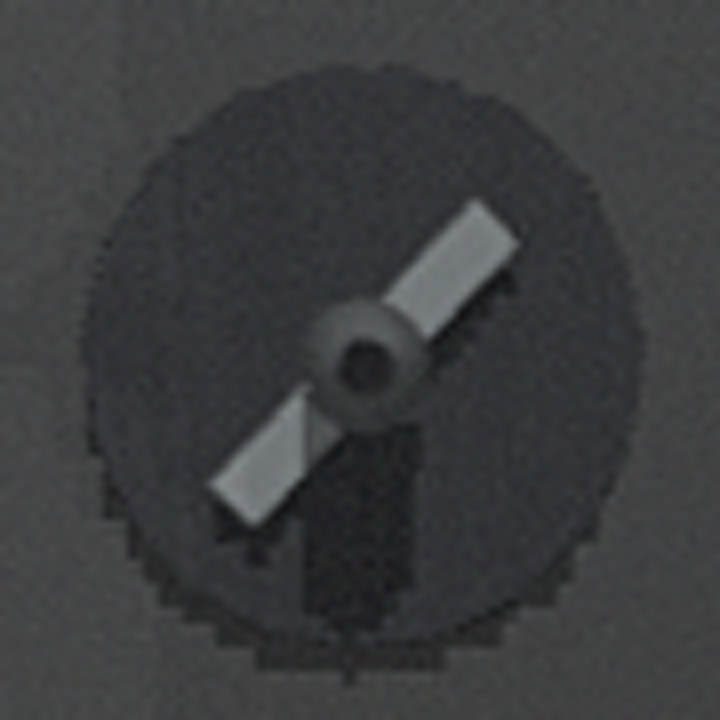

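View pics/c5.png

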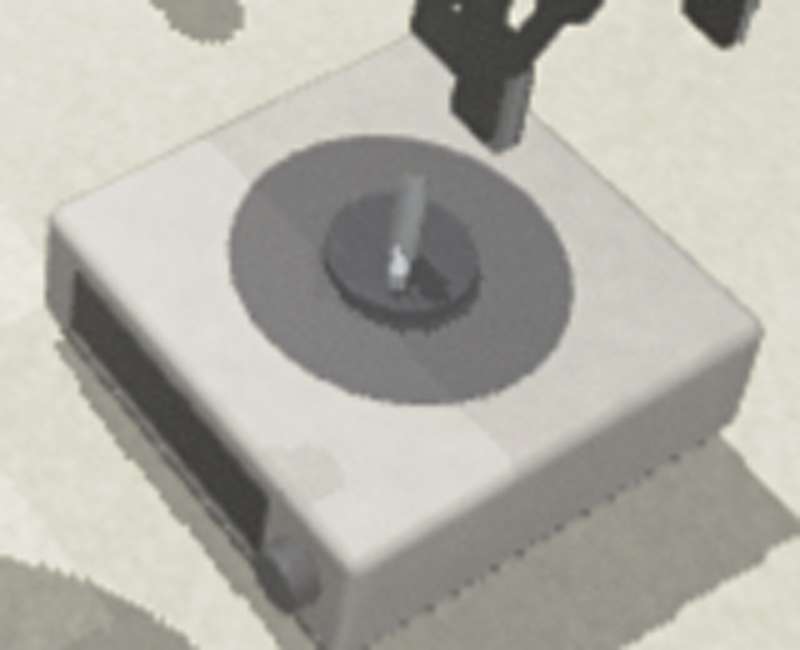

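Run:
```python
from h import *
L=load('w1')
px=lambda x,y:(282+(x+.5)/8-.5,97+(y+.5)/8-.5)
a,b,c,d=[atz(L,px(*q),91)[:2] for q in [(475,198),(519,241),(208,487),(254,528)]]
print('key centre',(a+b+c+d)/4,'len',np.linalg.norm((a+b-c-d)/2),'w',np.linalg.norm(a-b))
v=(a+b-c-d); print('angle',np.degrees(np.arctan2(v[1],v[0])))
for p,q in ((a,c),(b,d)): print(np.degrees(np.arctan2(*(p-q)[::-1])))
print('tip',atz(L,px(366,363),127))
l,r,t,bo=[atz(L,px(*q),83)[:2] for q in [(82,345),(642,345),(362,62),(362,645)]]
print('flange',(l+r)/2,(t+bo)/2,r-l,t-bo)
# box corners top z=75
for uv in [(198,25),(448,11),(228,248),(437,240)]: print('box',atz(L,uv,75).round(1))
# depth check
print(atd(L,(300,135)),atd(L,(325,220)), atd(L,px(490,225)))
```

```text
key centre [ 503.16269531 -255.48205181] len 38.28394875077453 w 5.9495474076350705
angle 46.19227100692319
46.05261181099535
46.332370481444904
tip [ 503.23124684 -255.25592212  127.        ]
flange [ 503.20416145 -253.4531157 ] [ 503.21005759 -255.13251793] [57.47134753  0.07051121] [-0.19860797 57.36384827]
box [ 403.5 -168.8   75. ]
box [ 595.6 -159.2   75. ]
box [ 412.2 -349.3   75. ]
box [ 604.7 -341.3   75. ]
[ 481.23088182 -249.80512343   82.55821942] [ 501.86814039 -322.64808009   75.15235   ] [ 515.73147046 -242.17316782   90.92595726]
```

Call:
move_arm(
  series=[
    [[505,45,0],0,1],
    [[505,45,0],0,1],
    [[505,45,0],0,1],
    [[505,45,0],0,1],
    [[505,45,0],0,1],
    [[505,45,0],0,1],
    [[505,45,0],0,1],
    [[505,45,0],0,1],
    [[505,45,0],0,1],
    [[505,45,0],0,1],
  ],
)

```text
time_s: 2.62
eef_pos: [544.8, 175.2, 303.8]
ee_rot: [0.0, 0.707, 0.708, -0.0]
force: [0.3, -1.4, 0.0]
grip_width: 0.995
```

Run:
```python
from h import *
s=ctrl.sense(); print(s['time_s'],s['eef_pos'],s['ee_rot'],s['dq'],s['joints'])
cap('wrist','w2')
```

```text
2.625 [544.75311544 175.23678302 303.83611153] [ 3.86454475e-05  7.06697682e-01  7.07515624e-01 -1.65567269e-04] [-0.03939952 -0.00837815  0.00891914 -0.00262578 -0.00254643 -0.00490673] [ 1.06654079e-01  4.17902612e-01  1.34948940e+00 -2.73428622e-04
  1.37440971e+00  1.05550715e-01]
```

View pics/w2.png

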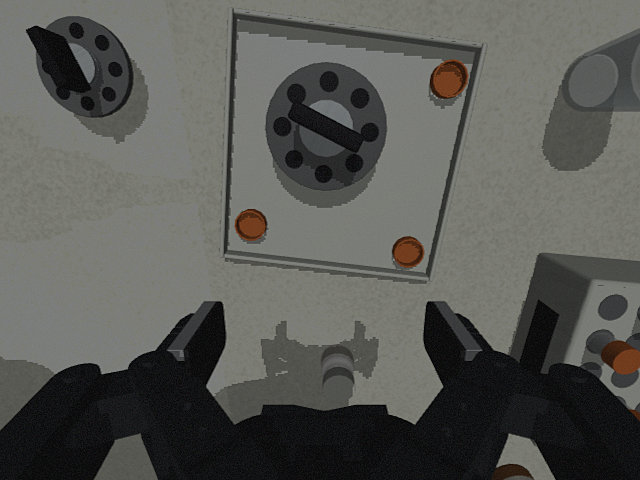

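The carousel is centred near (326,127), its bar running from about (290,108) to (363,145).

Run:
```python
from h import *
crop('w2',256,52,396,202,5,'c6')
```

```text
(no output)
```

View pics/c6.png

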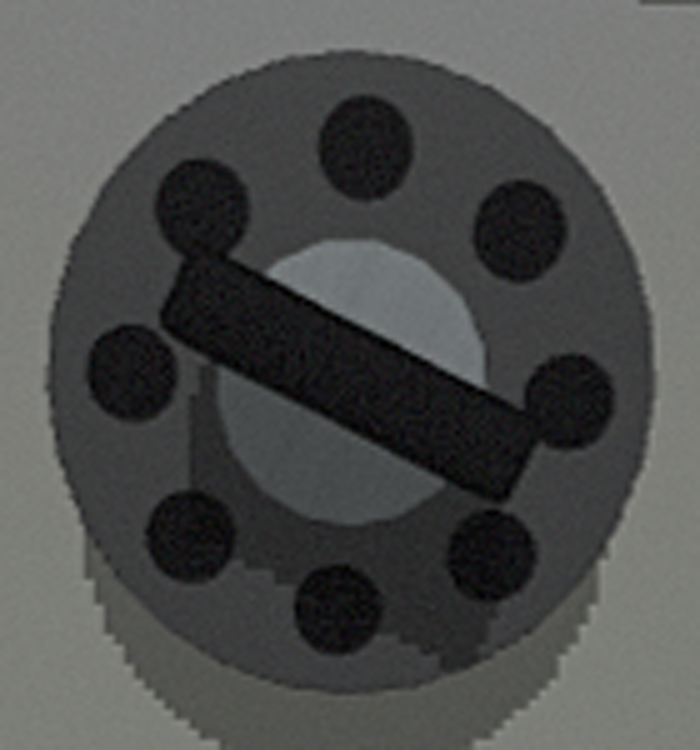

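Run:
```python
from h import *
L=load('w2')
px=lambda x,y:(256+(x+.5)/5-.5,52+(y+.5)/5-.5)
a,b,c,d=[atz(L,px(*q),103)[:2] for q in [(193,245),(541,427),(506,500),(161,318)]]
print('bar centre',(a+b+c+d)/4,'len',np.linalg.norm((b+c-a-d)/2),np.linalg.norm(a-d))
v=b+c-a-d; print('angle',np.degrees(np.arctan2(v[1],v[0])), [np.degrees(np.arctan2(*(p-q)[::-1])) for p,q in((b,a),(c,d))])
l,r,t,bo=[atz(L,px(*q),47)[:2] for q in [(48,375),(655,375),(353,50),(353,692)]]
print('plate',(l+r)/2,(t+bo)/2,r-l,t-bo)
l,r,t,bo=[atz(L,px(*q),64)[:2] for q in [(218,380),(487,380),(353,238),(353,524)]]
print('hub',(l+r)/2,(t+bo)/2,r-l,t-bo)
for q in [(350,372),(350,280),(300,120)]: print(atd(L,px(*q)))
```

```text
bar centre [546.79776925 259.74097962] len 58.477261051370334 11.32019652814967
angle -26.379401531044696 [np.float64(-26.11533438229424), np.float64(-26.64220468566961)]
plate [546.86614141 261.93086953] [547.14827202 259.77541471] [1.10703315e+02 5.51992442e-02] [ -0.24793405 110.94667809]
hub [546.96856677 260.40530074] [547.05733941 259.70473789] [4.65416276e+01 2.32583976e-02] [-0.10481182 46.90160312]
[546.39120483 259.99024103 103.94782548]
[546.52193359 276.87213687  60.26733224]
[537.73996191 304.3676789   46.08105831]
```

```bash
cat >> h.py <<'E'
def Rt():
    w,x,y,z=ctrl.sense()['ee_rot']
    from scipy.spatial.transform import Rotation as Ro
    return Ro.from_quat([x,y,z,w]).as_matrix()
def go(P,ydeg):
    s=ctrl.sense(); R=Rt(); sh=R.T@(np.array(P)-s['eef_pos'])
    cur=np.degrees(np.arctan2(R[1,1],R[0,1])); 
    print('t',s['time_s'],'pos',s['eef_pos'].round(2),'F',s['force'].round(2),'M',s['wrist_torque'].round(3),'g',round(s['grip_width'],3),'ydir',round(cur,2),'tilt',R[:,2].round(4))
    print('shift',sh.round(2),'yaw',round(-((ydeg-cur+180)%360-180),2))
E
python3 - <<'E'
from h import *
go((547,259.8,200),63.6)
E
```

```text
t 2.675 pos [544.95 174.37 303.95] F [ 0.76 -0.81  0.69] M [ 0.044  0.024 -0.038] g 0.998 ydir -0.02 tilt [ 1.e-04 -3.e-04 -1.e+00]
shift [ 85.46   2.03 103.92] yaw -63.62
```

Call:
move_arm(
  series=[
    [[85,2,60],-10,1],
    [[85,2,100],-20,1],
    [[85,2,104],-30,1],
    [[85,2,104],-40,1],
    [[85,2,104],-50,1],
    [[85,2,104],-60,1],
    [[85,2,104],-63.6,1],
    [[85,2,104],-63.6,1],
    [[85,2,104],-63.6,1],
    [[85,2,104],-63.6,1],
  ],
)

```text
time_s: 3.92
eef_pos: [547.1, 259.7, 200.0]
ee_rot: [0.0, 0.229, 0.973, 0.0]
force: [-0.9, -0.1, -0.4]
grip_width: 0.999
```

Run:
```python
from h import *
go((547,259.8,144),63.6)
p,d=cap('wrist','w3')
```

```text
t 3.925 pos [547.11 259.65 199.99] F [-0.92 -0.14 -0.4 ] M [ 0.056 -0.001  0.036] g 0.999 ydir 63.53 tilt [ 1.e-04 -0.e+00 -1.e+00]
shift [ 0.17  0.08 55.99] yaw -0.07
```

View pics/w3.png

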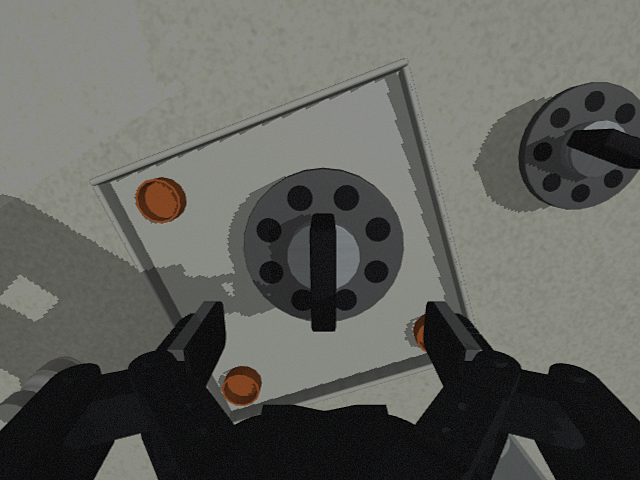

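Bar at (323,270) is aligned and centred between the pads. Going down and closing.

Call:
move_arm(
  series=[
    [[0,0,20],0,1],
    [[0,0,40],0,1],
    [[0,0,52],0,1],
    [[0,0,56],0,1],
    [[0,0,56],0,0.5],
    [[0,0,56],0,0.3],
    [[0,0,56],0,0.1],
    [[0,0,56],0,0],
    [[0,0,56],0,0],
    [[0,0,56],0,0],
  ],
  force=50,
)

```text
time_s: 5.22
eef_pos: [547.1, 260.0, 144.1]
ee_rot: [0.0, 0.228, 0.974, 0.0]
force: [0.8, -1.1, 1.7]
grip_width: 0.156
```

Run:
```python
from h import *
go((547,259.8,144),63.6)
```

```text
t 5.225 pos [547.07 259.97 144.13] F [ 0.78 -1.05  1.68] M [-0.05   0.063  0.004] g 0.156 ydir 63.6 tilt [ 3.e-04  0.e+00 -1.e+00]
shift [-0.01 -0.18  0.13] yaw 0.0
```

Call:
move_arm(
  series=[
    [[0,0,-5],0,0],
    [[0,0,-15],0,0],
    [[0,0,-35],0,0],
    [[0,0,-65],0,0],
    [[0,0,-100],0,0],
    [[0,0,-135],0,0],
    [[0,0,-160],0,0],
    [[0,0,-170],0,0],
    [[0,0,-170],0,0],
    [[0,0,-170],0,0],
  ],
)

```text
time_s: 6.48
eef_pos: [546.8, 259.9, 312.6]
ee_rot: [-0.001, 0.228, 0.974, -0.0]
force: [0.6, 0.0, -2.9]
grip_width: 0.155
```

Run:
```python
from h import *
go((503.2,-255.3,314),-43.8+10)
cap('wrist','w4');cap('side','s4')
crop('s4',240,80,420,215,4,'c7')
```

```text
t 6.475 pos [546.77 259.93 312.61] F [ 0.59  0.05 -2.89] M [-0.041  0.013 -0.041] g 0.155 ydir 63.6 tilt [-2.2e-03 -5.0e-04 -1.0e+00]
shift [-190.07 -480.88   -1.04] yaw 97.4
```

View pics/w4.png

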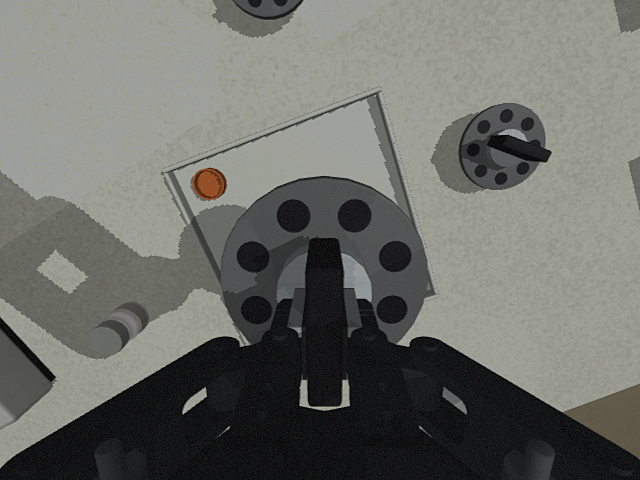

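View pics/c7.png

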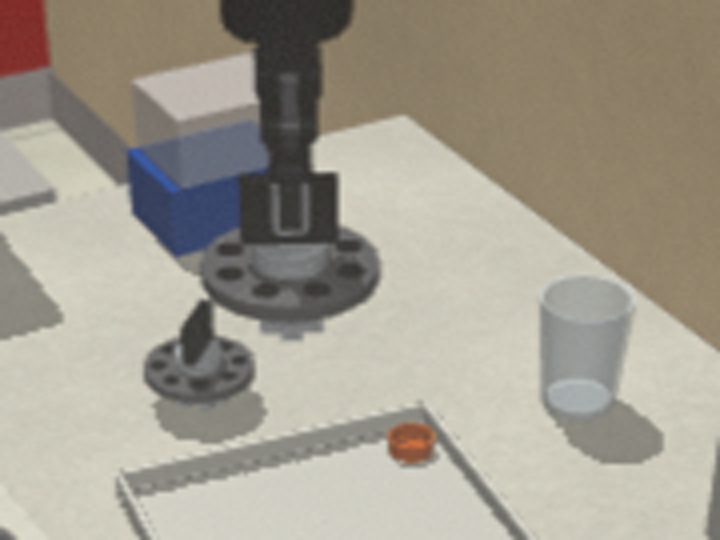

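Call:
move_arm(
  series=[
    [[-15,-38,0],8,0],
    [[-38,-96,0],18,0],
    [[-61,-154,0],28,0],
    [[-84,-212,0],38,0],
    [[-107,-270,0],48,0],
    [[-130,-328,0],58,0],
    [[-152,-385,0],68,0],
    [[-171,-433,0],78,0],
    [[-184,-466,0],88,0],
    [[-190,-481,0],97.5,0],
  ],
)

```text
time_s: 7.82
eef_pos: [502.8, -257.2, 313.1]
ee_rot: [-0.001, 0.884, 0.467, -0.0]
force: [1.1, 0.1, -2.4]
grip_width: 0.157
```

Call:
move_arm(
  series=[
    [[0,0,0],0,0],
    [[0,0,0],0,0],
    [[0,0,0],0,0],
  ],
)

```text
time_s: 8.2
eef_pos: [503.5, -254.5, 314.0]
ee_rot: [-0.0, 0.882, 0.472, 0.0]
force: [-0.1, -0.2, -2.1]
grip_width: 0.156
```

Run:
```python
from h import *
go((503.2,-255.3,280),-43.8+10)
cap('wrist','w5');cap('side','s5');cap('scene','sc5')
L=load('s5'); P=[(503,-255,127),(503,-255,83),(503,-255,172)]; print(proj(L,P)); print(proj(load('sc5'),P))
crop('s5',330,190,510,400,4-1,'c8'); 
crop('sc5',140,80,300,220,4,'c9')
```

```text
t 8.2 pos [ 503.52 -254.46  313.96] F [-0.06 -0.16 -2.1 ] M [-0.005 -0.006  0.003] g 0.156 ydir -33.73 tilt [ 1.e-04  1.e-04 -1.e+00]
shift [-0.88  0.2  33.96] yaw 0.07
[[421.62696677 312.36157744]
 [418.74967192 327.83967247]
 [424.76297695 295.51013947]]
[[217.92937086 155.60676314]
 [220.60422713 167.86743326]
 [215.06066271 142.41005564]]
```

View pics/w5.png

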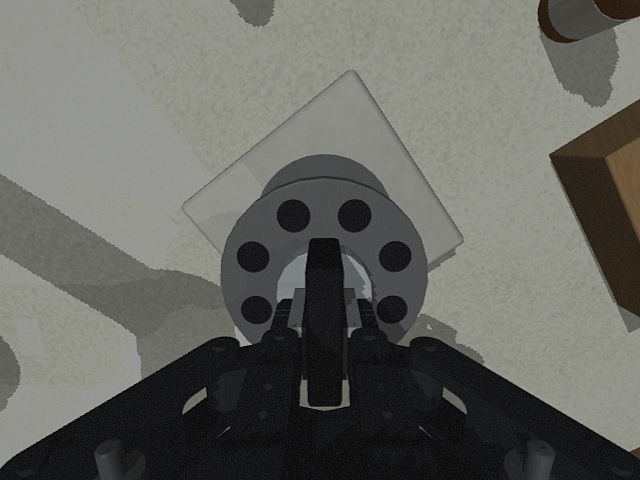

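View pics/c8.png

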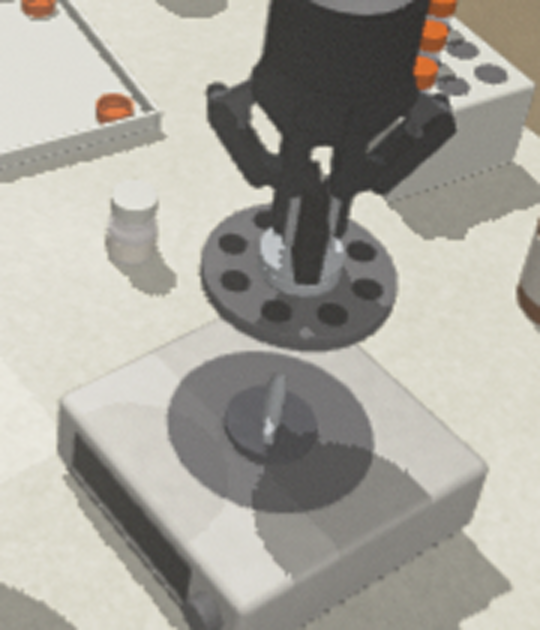

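View pics/c9.png

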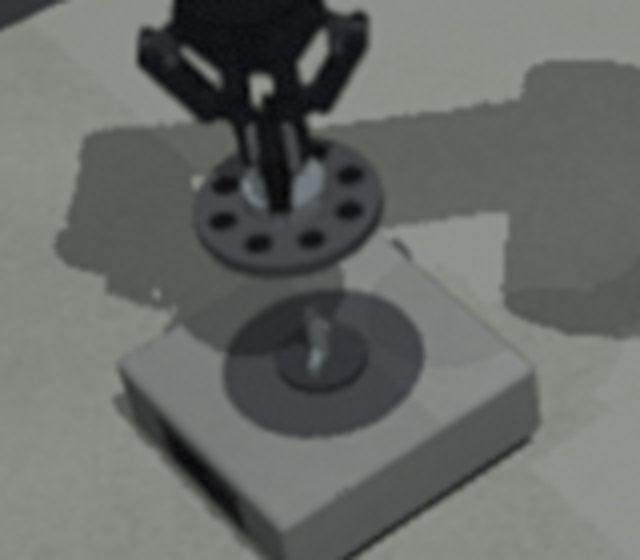

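Run:
```python
from h import *
def ov(n,out,x0,y0,x1,y1,s):
    L=load(n); p=cv2.resize(L['p'][y0:y1,x0:x1],None,fx=s,fy=s,interpolation=cv2.INTER_CUBIC).copy()
    def poly(P,c,cl=True):
        q=((proj(L,P)-[x0,y0]+.5)*s-.5).round().astype(int); cv2.polylines(p,[q],cl,c,1,cv2.LINE_AA)
    a=np.linspace(0,2*np.pi,60)
    C=(503.5,-254.5); S=(503.2,-255.3)
    poly([(C[0]+56*np.cos(t),C[1]+56*np.sin(t),314-139+42) for t in a],(255,0,0))
    poly([(C[0]+56*np.cos(t),C[1]+56*np.sin(t),314-139+30) for t in a],(255,160,0))
    poly([(S[0]+29*np.cos(t),S[1]+29*np.sin(t),83) for t in a],(0,255,0))
    poly([(S[0],S[1],83),(S[0],S[1],127)],(0,255,0),False)
    save(out,p)
ov('s5','o1',360,240,500,380,5)
ov('sc5','o2',170,105,270,205,7)
```

```text
(no output)
```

View pics/o1.png

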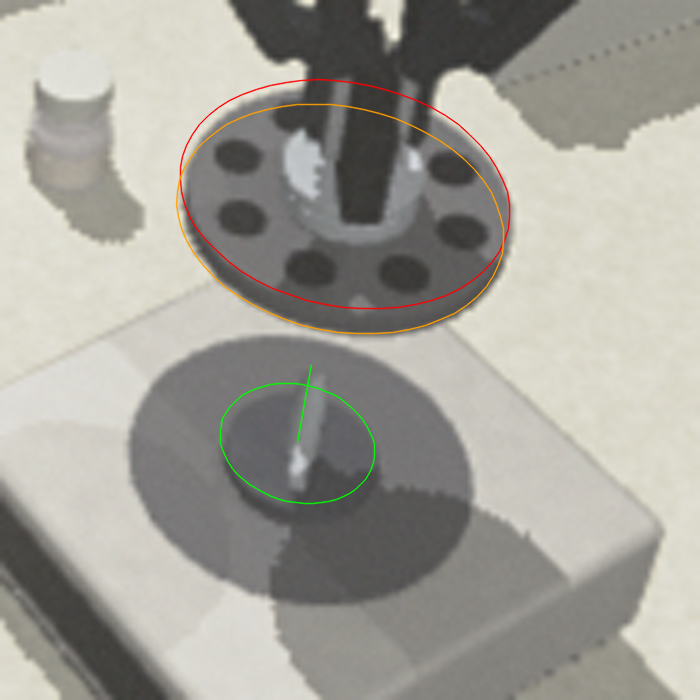

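View pics/o2.png

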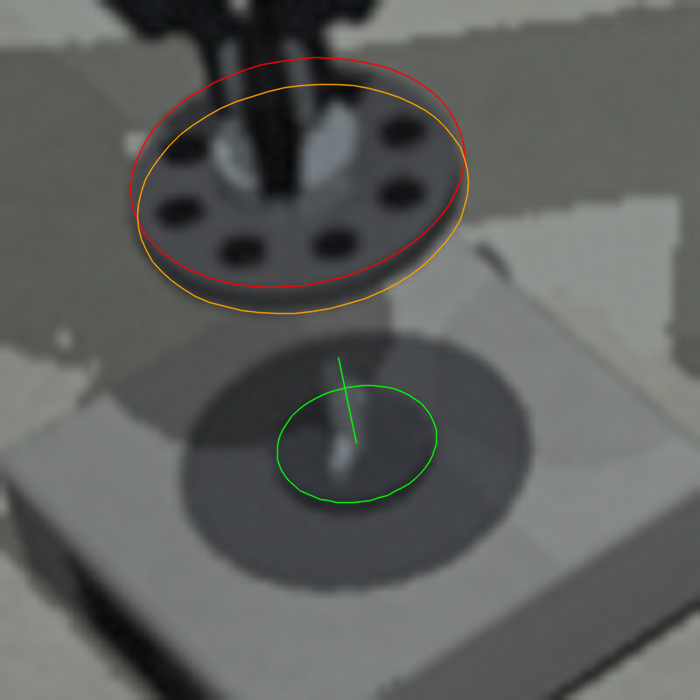

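Call:
move_arm(
  series=[
    [[-0.9,0.2,15],0,0],
    [[-0.9,0.2,30],0,0],
    [[-0.9,0.2,40],0,0],
    [[-0.9,0.2,46],0,0],
    [[-0.9,0.2,50],0,0],
    [[-0.9,0.2,50],0,0],
    [[-0.9,0.2,50],0,0],
  ],
)

```text
time_s: 9.22
eef_pos: [503.1, -256.2, 264.3]
ee_rot: [0.0, 0.883, 0.47, 0.0]
force: [-0.3, -1.1, -2.5]
grip_width: 0.158
```

Run:
```python
from h import *
go((503.2,-255.3,254),-43.8+10)
cap('side','s6');cap('scene','sc6')
a=load('s6')['p'][240:380,360:500]; b=load('sc6')['p'][100:200,170:270]
save('c10',np.hstack([cv2.resize(a,(400,400),interpolation=cv2.INTER_CUBIC),cv2.resize(b,(400,400),interpolation=cv2.INTER_CUBIC)]))
```

```text
t 9.225 pos [ 503.09 -256.24  264.27] F [-0.31 -1.09 -2.52] M [-0.013 -0.008 -0.039] g 0.158 ydir -33.9 tilt [ 6.e-04 -4.e-04 -1.e+00]
shift [ 0.84 -0.44 10.27] yaw -0.1
```

View pics/c10.png

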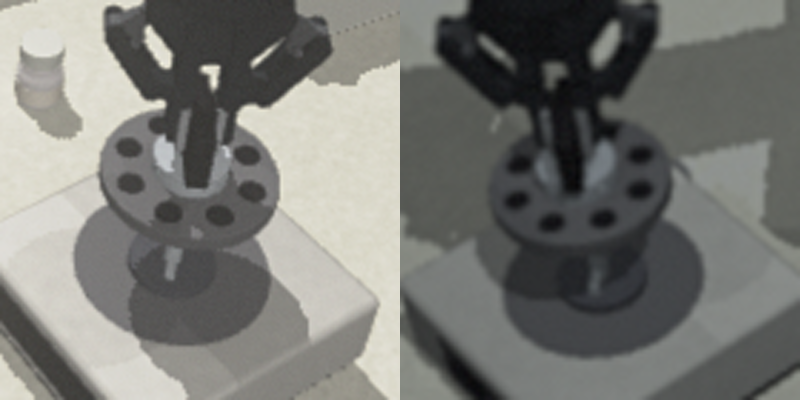

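Call:
move_arm(
  series=[
    [[0,0,2],0,0],
    [[0,0,4],0,0],
    [[0,0,6],0,0],
    [[0,0,6],0,0],
    [[0,0,6],0,0],
  ],
)

```text
time_s: 9.95
eef_pos: [503.0, -256.2, 257.9]
ee_rot: [0.0, 0.883, 0.47, 0.0]
force: [-0.2, 0.3, -3.1]
grip_width: 0.155
```

Run:
```python
from h import *
go((503.2,-255.3,254),-43.8+10)
```

```text
t 9.95 pos [ 503.   -256.2   257.94] F [-0.21  0.34 -3.06] M [ 0.059 -0.009  0.047] g 0.155 ydir -33.9 tilt [ 1.e-04 -0.e+00 -1.e+00]
shift [ 0.86 -0.34  3.94] yaw -0.1
```

Call:
move_arm(
  series=[
    [[0.8,-0.3,1],0,0],
    [[0.8,-0.3,3],0,0],
    [[0.8,-0.3,5],0,0],
    [[0.8,-0.3,7],0,0],
    [[0.8,-0.3,7],0,0],
  ],
)

```text
time_s: 10.58
eef_pos: [503.1, -255.3, 250.7]
ee_rot: [-0.0, 0.883, 0.47, -0.0]
force: [0.1, 0.6, -2.2]
grip_width: 0.157
```

Run:
```python
from h import *
go((503.2,-255.3,254),-43.8+10)
```

```text
t 10.575 pos [ 503.14 -255.34  250.7 ] F [ 0.05  0.62 -2.24] M [ 0.018 -0.069  0.002] g 0.157 ydir -33.9 tilt [-3.e-04  2.e-04 -1.e+00]
shift [ 0.07  0.02 -3.3 ] yaw -0.1
```

Call:
move_arm(
  series=[
    [[0,0,3],0,0],
    [[0,0,6],0,0],
    [[0,0,9],0,0],
    [[0,0,12],0,0],
    [[0,0,15],0,0],
    [[0,0,17],0,0],
    [[0,0,17],0,0],
    [[0,0,17],0,0],
  ],
)

```text
time_s: 11.58
eef_pos: [503.1, -255.4, 233.7]
ee_rot: [-0.0, 0.883, 0.47, -0.0]
force: [-1.1, -2.8, -3.6]
grip_width: 0.154
```

Run:
```python
from h import *
go((503.2,-255.3,254),-43.8+10)
```

```text
t 11.575 pos [ 503.11 -255.42  233.72] F [-1.14 -2.8  -3.63] M [-0.613  0.29  -0.034] g 0.154 ydir -33.9 tilt [-4.e-04 -1.e-04 -1.e+00]
shift [  0.15   0.   -20.28] yaw -0.1
```

Call:
move_arm(
  series=[
    [[-0.5,0.1,0],0,0],
    [[-0.5,0.1,1],0,0],
    [[-0.5,0.1,2],0,0],
    [[-0.5,0.1,2.5],0,0],
    [[-0.5,0.1,2.5],0,0],
  ],
)

```text
time_s: 12.2
eef_pos: [503.0, -255.7, 231.3]
ee_rot: [-0.0, 0.883, 0.47, 0.0]
force: [0.1, -0.5, -3.8]
grip_width: 0.155
```

Run:
```python
from h import *
go((503.2,-255.3,254),-43.8+10)
```

```text
t 12.2 pos [ 503.04 -255.72  231.33] F [ 0.06 -0.51 -3.77] M [-0.088  0.004 -0.016] g 0.155 ydir -33.9 tilt [ 1.e-04  2.e-04 -1.e+00]
shift [  0.44  -0.1  -22.67] yaw -0.1
```

Lateral load is gone. Down to touch the key in small steps.

Call:
move_arm(
  series=[
    [[0,0,0.5],0,0],
    [[0,0,1],0,0],
    [[0,0,1.5],0,0],
    [[0,0,1.5],0,0],
  ],
)

```text
time_s: 12.7
eef_pos: [503.0, -255.8, 230.0]
ee_rot: [0.0, 0.883, 0.47, 0.0]
force: [-0.4, -0.2, -0.2]
grip_width: 0.156
```

Run:
```python
from h import *
go((503.2,-255.3,254),-43.8+10)
```

```text
t 12.7 pos [ 503.02 -255.77  230.02] F [-0.44 -0.19 -0.15] M [ 0.009  0.094 -0.032] g 0.156 ydir -33.9 tilt [ 1.e-04  0.e+00 -1.e+00]
shift [  0.5   -0.11 -23.98] yaw -0.1
```

Call:
move_arm(
  series=[
    [[0,0,0.5],1,0],
    [[0,0,0.5],2,0],
    [[0,0,0.5],3,0],
    [[0,0,0.5],4,0],
    [[0,0,0.5],5,0],
    [[0,0,0.5],5.5,0],
    [[0,0,0.5],6,0],
  ],
)

```text
time_s: 13.58
eef_pos: [503.1, -256.0, 229.5]
ee_rot: [0.0, 0.906, 0.423, 0.0]
force: [1.1, -1.9, 2.4]
grip_width: 0.154
```

Run:
```python
from h import *
go((503.2,-255.3,254),-43.8)
```

```text
t 13.575 pos [ 503.1  -255.99  229.47] F [ 1.11 -1.88  2.37] M [-0.376 -0.262  0.04 ] g 0.154 ydir -39.93 tilt [ 5.e-04 -5.e-04 -1.e+00]
shift [  0.6   -0.35 -24.53] yaw 3.87
```

Call:
move_arm(
  series=[
    [[0,0,0],1,0],
    [[0,0,0],2,0],
    [[0,0,0],3,0],
    [[0,0,0],4,0],
    [[0,0,0.5],4,0],
    [[0,0,1],4,0],
    [[0,0,1],4,0],
  ],
)

```text
time_s: 14.45
eef_pos: [502.9, -255.8, 228.3]
ee_rot: [-0.0, 0.92, 0.392, -0.0]
force: [-0.2, -0.3, -2.9]
grip_width: 0.152
```

Run:
```python
from h import *
go((503.2,-255.3,254),-43.8)
```

```text
t 14.45 pos [ 502.95 -255.81  228.32] F [-0.18 -0.31 -2.93] M [-0.089  0.098 -0.037] g 0.152 ydir -43.89 tilt [-2.e-04  1.e-04 -1.e+00]
shift [  0.54  -0.18 -25.68] yaw -0.09
```

The hub has dropped over the key (at 228.3 mm the load is only its own weight). Lowering to the flange.

Call:
move_arm(
  series=[
    [[0,0,1.5],0,0],
    [[0,0,3],0,0],
    [[0,0,4.5],0,0],
    [[0,0,5],0,0],
    [[0,0,5],0,0],
  ],
)

```text
time_s: 15.08
eef_pos: [503.0, -255.8, 223.3]
ee_rot: [-0.0, 0.92, 0.392, -0.0]
force: [-1.6, -0.2, -3.5]
grip_width: 0.154
```

Run:
```python
from h import *
go((503.2,-255.3,254),-43.8)
```

```text
t 15.075 pos [ 502.95 -255.81  223.31] F [-1.59 -0.18 -3.46] M [-0.029  0.083  0.06 ] g 0.154 ydir -43.9 tilt [-2.e-04  1.e-04 -1.e+00]
shift [  0.54  -0.18 -30.69] yaw -0.1
```

Call:
move_arm(
  series=[
    [[0,0,0.5],0,0],
    [[0,0,1],0,0],
    [[0,0,1.5],0,0],
    [[0,0,1.5],0,0],
    [[0,0,1.5],0,0],
  ],
)

```text
time_s: 15.7
eef_pos: [503.0, -255.9, 222.1]
ee_rot: [0.0, 0.92, 0.392, 0.0]
force: [0.3, 0.4, 0.5]
grip_width: 0.153
```

Run:
```python
from h import *
go((503.2,-255.3,254),-43.8)
```

```text
t 15.7 pos [ 503.01 -255.85  222.09] F [0.3  0.41 0.46] M [-0.031  0.223 -0.052] g 0.153 ydir -43.9 tilt [ 2.e-04 -2.e-04 -1.e+00]
shift [  0.53  -0.24 -31.91] yaw -0.1
```

Call:
move_arm(
  series=[
    [[0,0,0.3],0,0],
    [[0,0,0.3],0,0],
    [[0,0,0.3],0,0.3],
    [[0,0,0.3],0,0.5],
    [[0,0,0.3],0,0.5],
    [[0,0,0.3],0,0.5],
  ],
)

```text
time_s: 16.45
eef_pos: [503.0, -255.8, 221.5]
ee_rot: [-0.0, 0.92, 0.392, -0.0]
force: [0.5, 0.5, -0.2]
grip_width: 0.5
```

Run:
```python
from h import *
go((503.2,-255.3,254),-43.8)
```

```text
t 16.45 pos [ 503.   -255.83  221.5 ] F [ 0.51  0.53 -0.24] M [ 0.029  0.011 -0.021] g 0.5 ydir -43.9 tilt [-0.  0. -1.]
shift [  0.52  -0.23 -32.5 ] yaw -0.1
```

Call:
move_arm(
  series=[
    [[0,0,-10],0,0.7],
    [[0,0,-30],0,0.9],
    [[0,0,-60],0,1],
    [[0,0,-100],0,1],
    [[-20,0,-130],0,1],
    [[-60,0,-130],0,1],
    [[-75,0,-130],0,1],
    [[-75,0,-130],0,1],
    [[-75,0,-130],0,1],
  ],
)

```text
time_s: 17.58
eef_pos: [451.5, -309.2, 351.5]
ee_rot: [-0.0, 0.92, 0.392, 0.0]
force: [0.7, -0.3, 0.6]
grip_width: 1.001
```

Run:
```python
from h import *
go((503.2,-255.3,254),-43.8)
for n in ['wrist','side','scene']: cap(n,n[:2]+'9')
L=load('wi9'); print(proj(L,[(503.2,-255.3,181),(503.2,-255.3,142),(503.2,-255.3,125)]))
a=load('si9')['p'][200:410,330:510]; b=load('sc9')['p'][100:240,160:300]
save('c11',np.hstack([cv2.resize(a,(400,467),interpolation=cv2.INTER_CUBIC),cv2.resize(b,(400,467),interpolation=cv2.INTER_CUBIC)]))
```

```text
t 17.575 pos [ 451.55 -309.2   351.52] F [ 0.66 -0.31  0.6 ] M [-0.033  0.016  0.023] g 1.001 ydir -43.86 tilt [ 0.e+00  5.e-04 -1.e+00]
shift [ 7.462e+01 -7.000e-02  9.755e+01] yaw -0.06Traceback (most recent call last):
  File "<stdin>", line 4, in <module>
  File "h.py", line 9, in load
    def load(n): return np.load('pics/'+n+'.npz')
                        ~~~~~~~^^^^^^^^^^^^^^^^^^
    fid = stack.enter_context(open(os.fspath(file), "rb"))
                              ~~~~^^^^^^^^^^^^^^^^^^^^^^^
FileNotFoundError: [Errno 2] No such file or directory: 'pics/wi9.npz'
```

View pics/si9.png

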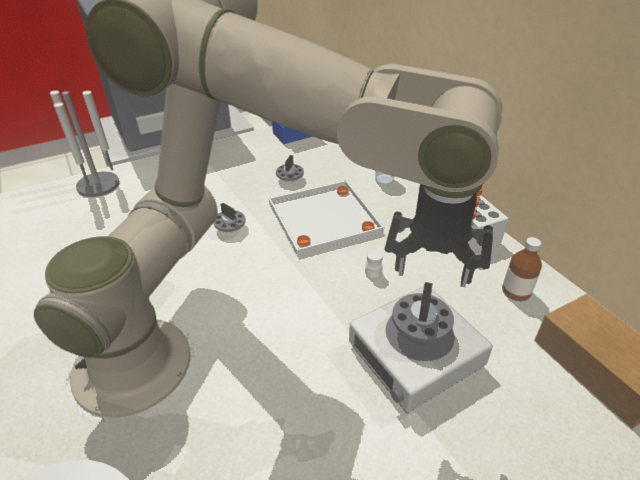

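Run:
```python
from h import *
L=load('wr9')
uv=proj(L,[(503.2,-255.3,163),(503.2,-240,142),(503.2,-255.3,125)])
def med(P):
    u,v=proj(L,[P])[0]; u,v=int(round(u)),int(round(v)); z=np.median(L['d'][v-1:v+2,u-1:u+2]); o,d=ray(L,(u,v)); return (o+d*z).round(1)
c,s=np.cos(np.radians(46.2)),np.sin(np.radians(46.2))
C=np.array([503.2,-255.3])
print('bar',[med((*(C+k*np.array([c,s])),181)) for k in(-20,0,20)])
print('hubtop',[med((*(C+k*np.array([-s,c])),142)) for k in(-15,15)])
print('plate',[(a,med((C[0]+50*np.cos(np.radians(a)),C[1]+50*np.sin(np.radians(a)),125))) for a in range(0,360,30)])
crop('wr9',200,80,440,330,3-0.6,'c12')
```

```text
bar [array([ 489.3, -270.1,  180.7]), array([ 503.2, -255.7,  180.7]), array([ 517.2, -241.1,  180.9])]
hubtop [array([ 514.1, -266.1,  138.2]), array([ 492.3, -245. ,  139.1])]
plate [(0, array([ 553. , -255.1,  124.4])), (30, array([ 546.3, -230.2,  124.7])), (60, array([ 528.4, -212. ,  124.7])), (90, array([ 503.4, -205.3,  125.1])), (120, array([ 478.5, -212. ,  124.7])), (150, array([ 459.9, -230.7,  124.6])), (180, array([ 452.7, -255.3,  124.6])), (210, array([ 459.8, -280.3,  124.2])), (240, array([ 478.2, -299.2,  124.7])), (270, array([ 503.4, -305.3,  124.5])), (300, array([ 527.9, -298.4,  124.6])), (330, array([ 546.6, -280.8,  124.6]))]
```

View pics/wr9.png

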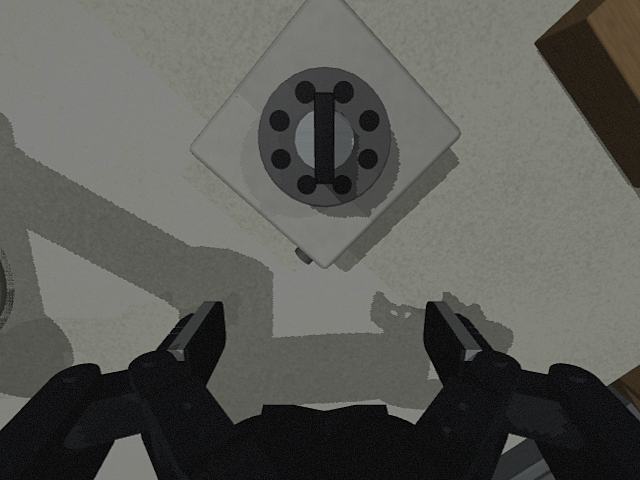

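The carousel is level and home on the mixer: it is centred at (324,138), and the plate top measures 124.6 mm all round against the expected 125. The jar still stands at side (374,264), where it was.

```bash
python3 -c "
from rig import ctrl
print(ctrl.finish_job())"
```

```text
the job is handed in; nothing more can be done
None
```

The largest carousel is now sitting fully home on the mixer's flange, and I handed the job in at about 18 s of the 61 s allowed. I lifted it from the tray by its bar and lowered it over the spindle's pin about 10° short of the key. I then turned it under roughly 3–6 N, with no reading above that, until the keyway dropped over the key at about 46°. I lowered it onto the flange, let go and backed off.

**Final checks:**
- **Height:** the plate's top measures 124.2–125.1 mm at 12 points around it, against 125 mm when home, so it is level and fully down. The wrist touched the flange at 222.1 mm, against about 222 mm predicted.
- **Surroundings:** the jar still stands in its place, and the gripper is open and clear of everything.

**Disagreements:**
- The depth reading on the bare hub top was 3–4 mm low. It read low before the lift as well, so I put it down to that surface.
- The scene and side cameras were off from the wrist camera by 1–3 pixels, so I relied on the wrist camera and the force readings.

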